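# Set out a two-pack paint kit for weighing

## Task

Set out the paint kit for the next batch: stand the wide tub in the middle bay of the blue-walled three-bay tray with the small tub centred on top of its lid, the nozzle bottle in the end bay beside the black-knobbed clamp post, and the screw-cap bottle in the other end bay, so that the tub stands between the two bottles, each in the middle of its bay; stand the empty steel cup, mouth up, in the middle of the balance pan. Keep all five upright throughout, leave the tape roll and the amber glass beaker where they are, and let go of everything.

Things in the scene. Friction and masses are not known exactly. Their poses are not given: they have to be found in the camera images.
- wide_tub: Loose. White plastic tub with a flat lid, a plain upright cylinder 62 mm in diameter (63.6 at the lid's thin rim, which is look only) and 70 mm tall; about 0.25 kg. The largest of the white containers that are to be moved. Origin: centre of its underside, z up.
- small_tub: Loose. Same kind of white tub with flat lid but small: cylinder 46 mm in diameter, 42 mm tall; about 0.09 kg. Origin: centre of its underside, z up.
- screw_bottle: Loose. White bottle with a grey screw cap: straight body 42 mm in diameter up to 55 mm, then a shoulder and a grey cap 28 mm in diameter, 74 mm tall overall; about 0.1 kg. Origin: centre of its underside, z up.
- nozzle_bottle: Loose. Translucent bottle with a pointed white nozzle: straight body 36 mm in diameter up to 58 mm, then a 24 mm collar and a cone to a tip at 82 mm; about 0.08 kg. Origin: centre of its underside, z up.
- steel_cup: Loose. Empty open steel cup, straight-sided, 58 mm outside diameter, 55 mm tall, wall 3 mm; about 0.12 kg. It stands mouth up. Origin: centre of its underside, z up.
- tray: Fixed. Tray with blue walls and bare steel floor, 100 mm (its x) by 292 mm (its y); floor top 4 mm above the table, 4 mm walls with tops 12 mm above the table. Two cross walls make three square bays, 92 mm inside, centred at tray x = 0, y = -96, 0, +96 mm. The row runs roughly sideways to the robot, yaw within about 0.2 rad. Origin: centre of its underside, z up.
- clamp_post: Fixed. Steel post with a black knob, 71 mm tall overall, knob 24 mm in diameter, on a 36 by 30 mm blue lug against one end of the tray (either end, at tray y = +164 or -164 mm). It tells which end bay is which. Origin: centre of its underside on the table.
- balance: Fixed. White laboratory balance with a green display, case 180 by 170 mm, with a flat steel pan 120 mm (x) by 130 mm (y) whose top is 60 mm above the table; the pan does not move. The display is on the side away from the robot. Origin: on the table, directly under the centre of the pan; z up.
- tape_roll: Loose bystander, to be left alone. Roll of tan tape lying flat, 88 mm outside diameter, 25 mm tall, open in the middle. Origin: centre of its underside.
- beaker: Loose bystander, to be left alone. Empty amber glass beaker, about 68 mm across the rim, 85 mm tall. Origin: centre of its underside.
There are look-alikes about, which are no part of the job. What is shaped like the screw_bottle but green is not meant. What is shaped like the wide_tub but turquoise is not meant.

How it is judged (in metres and radians):
At the end, for the whole second after the job is handed in: Tub in the middle bay, nozzle bottle in the end bay at the post, screw-cap bottle in the other, each within 15 mm of the bay centre along each tray axis; small tub on the tub's lid within 10 mm of its centre; cup on the pan within 15 mm of its centre; all upright within 0.1 rad and at rest (x of wide_tub in the frame of tray between -0.015 and 0.015 m and z of wide_tub in the frame of tray between 0 and 0.008 m and x of screw_bottle in the frame of tray between -0.015 and 0.015 m and z of screw_bottle in the frame of tray between 0 and 0.008 m and x of nozzle_bottle in the frame of tray between -0.015 and 0.015 m and z of nozzle_bottle in the frame of tray between 0 and 0.008 m and y of wide_tub in the frame of tray between -0.015 and 0.015 m and ((y of clamp_post in the frame of tray above 0 m and y of nozzle_bottle in the frame of tray between 0.081 and 0.111 m and y of screw_bottle in the frame of tray between -0.111 and -0.081 m) or (y of clamp_post in the frame of tray below 0 m and y of nozzle_bottle in the frame of tray between -0.111 and -0.081 m and y of screw_bottle in the frame of tray between 0.081 and 0.111 m)) and horizontal distance between small_tub and wide_tub below 0.01 m and z of small_tub in the frame of wide_tub between 0.065 and 0.075 m and horizontal distance between steel_cup and balance below 0.015 m and z of steel_cup in the frame of balance between 0.055 and 0.065 m and angle between each of wide_tub, small_tub, screw_bottle, nozzle_bottle, steel_cup's own z axis and vertical below 0.1 rad and linear speed of each of wide_tub, small_tub, screw_bottle, nozzle_bottle, steel_cup below 0.02 m/s and angular speed of each of wide_tub, small_tub, screw_bottle, nozzle_bottle, steel_cup below 0.2 rad/s); the robot touches nothing.
It fails at once if The tape roll or the beaker is shifted by more than 30 mm (distance of any of tape_roll, beaker from where it was at the start of the episode above 0.03 m).
It fails at once if One of the five things is tipped by more than 0.6 rad (angle between any of wide_tub, small_tub, screw_bottle, nozzle_bottle, steel_cup's own z axis and vertical above 0.6 rad).
It also fails if it takes over 128 s, if anything falls off the work surface, if the arm or the gripper's body presses on something with over 40 N, if the wrist force passes 120 N, or if a joint passes its speed limit or range.

## Robot

A 6-joint arm with a two-finger parallel gripper is mounted at the origin on the work surface. World frame = base frame: x ahead of the robot, y to its left, z up, the work surface at z = 0. Lengths are in mm, angles in rad, forces in N, time in s.
With the tool pointing down it reaches from about 350 to 850 mm from the base axis. Payload 8.1 kg.
Tool frame: the origin (TCP) lies midway between the tips of the shut fingers; the grasp point (between the pads) lies 19 mm behind it (robot.tcp_to_grasp is the distance from the TCP to the grasp point, in mm); z points along the fingers, y is the line along which they close (so a half turn about z gives the same grasp; the last joint's range is limited). The gripper opens to 85 mm and grips with 20 to 120 N. Pads are 22 mm wide; open, the fingers measure 114 mm over their backs; the gripper's body (76 mm by 85 mm) begins 54 mm behind the grasp point. The pads swing forward as they close: fully open they stand 13 mm farther back than shut.
Start: joints at [1.151, 0.13, 1.488, -0, 1.523, -0.085], TCP at [197.127, 566.698, 231.292] pointing down, gripper open.
Joint ranges: [-2.96, 2.96], [-0.89, 2.26], [0.02, 2.5], [-1.34, 4.48], [0, 2.73], [-2.66, 2.66]. Speed limits (rad/s): [2.39, 2.39, 2.79, 3.14, 3.14, 3.14].

## Interface

Orientations are given as a unit quaternion [w, x, y, z].
In Python, from station import readout, camera, get_calibration, ticket, robot gives the robot as it stands.
- The arm moves only by the tool arm_command, never from a script. Its argument "motion" is a list of rows, each an object with "claw": the opening, from 0 (shut) to 1 (fully open); "dp": the shift along the world's x, y, z in mm, a list of three; "dr": the turn, a rotation vector about the world's x, y, z in rad, a list of three. In form: [{"claw": claw, "dp": [dx, dy, dz], "dr": [rx, ry, rz]}, ...]. A call has 1 to 20 rows; each row shifts and turns the commanded pose from where the row before left it; what a row does not reach is not made up. A row lasts 1/10 s, in which the tool goes at most 50 mm and 8.59 degrees, less where a joint would pass 70% of its speed; a pose out of reach is approached as far as the arm can. A call with a gripper value outside its range is refused whole. The fingers move at their own pace and stop on an object; the grip force is fixed at half the most. Time passes only in rows, so rows that do not move let the fingers close. It gives the time, the measured TCP pose, the force, the opening and the grip force at its end, in the units of the state.
- readout.sense(): the state, without advancing time (a new reading comes with each control period).
- camera(name): name is "side" or "top"; returns the picture (400x640x3 uint8, red, green, blue); there is no depth.
- get_calibration(name): a dict with "fov_y" (degrees; the focal length in pixels is half the picture's height over the tangent of half this angle, whatever the lens; pixels are square), "cx", "cy" (the principal point, pixels), "world_from_camera" (4x4, takes a point from camera to world coordinates). Camera axes: x right, y up, looking along -z (the intrinsics and any distortion apply to the point x, -y, -z); pixel columns grow to the right and rows downward; lengths in mm; the calibration is good to about 2 mm. A picture is of the moment at which its call begins. get_calibration takes no time and is no camera call.
- ticket.finish_job(): hands the job in; it is judged then, once.
The state is a dict: "time": time; "joint_positions": joint angles; "qd": joint speeds; "effort": joint torques, N m; "position": TCP position; "tcp_rot": TCP orientation; "wrist_force": force on the tool from outside, world axes, zero at the start; "torque": the same for the moment, N m; "gripper_width": finger opening in mm; "finger_force": force on a finger pad.
Only numpy, scipy, OpenCV 4.12 (cv2) and the standard library are available. Lean on these libraries where they do the work, as an engineer would, in place of code of your own. Each camera call takes 0.05 s, during which the arm holds its last target. There are 200 camera calls.

## Working session

There is one attempt and no reset: what is moved stays moved. The work goes in short steps, Python scripts to look and compute and a tool call to move; the robot and the scene stay as the last step left them, time stands still between calls to the robot, and variables do not carry over. Pictures are saved under pics/ and viewed, at most 14 in all, crops included, and the job is handed in when it is done.

Besides the shell and the picture viewer there is one more tool, called after "Call:" as name(argument=value, ...) on one line, values as JSON. arm_command: Moves the arm, as the interface text tells. Its arguments: {"type":"object","properties":{"motion":{"type":"array","items":{"type":"object","properties":{"claw":{"type":"number"},"dp":{"type":"array","items":{"type":"number"}},"dr":{"type":"array","items":{"type":"number"}}}}}},"required":["motion"]}

```bash
ls; mkdir -p pics
python3 - <<'E'
from station import readout,camera,get_calibration,robot
import cv2,numpy as np
np.set_printoptions(precision=4,suppress=True)
for n in("top","side"):
    im=camera(n); cv2.imwrite(f"pics/{n}0.png",im[:,:,::-1]); c=get_calibration(n); print(n,{k:(np.array(v) if k=="world_from_camera" else v) for k,v in c.items()})
print(readout.sense())
E
```

```text
pics
top {'fov_y': 56.62829619269796, 'cx': 320.12569381299517, 'cy': 197.53498061141522, 'world_from_camera': array([[  -0.0004,    0.9934,   -0.1151,  346.1348],
       [  -0.9998,   -0.0027,   -0.0196,   -0.6325],
       [  -0.0198,    0.1151,    0.9932, 1017.6382],
       [   0.    ,    0.    ,    0.    ,    1.    ]])}
side {'fov_y': 44.15403950808149, 'cx': 318.13031840163274, 'cy': 200.28214289258605, 'world_from_camera': array([[   0.8738,    0.3236,   -0.3631,   35.4001],
       [  -0.486 ,    0.6078,   -0.628 , -710.4336],
       [   0.0175,    0.7252,    0.6884,  851.4676],
       [   0.    ,    0.    ,    0.    ,    1.    ]])}
{'time': 0.1, 'joint_positions': array([ 1.1506,  0.1311,  1.4891, -0.    ,  1.523 , -0.0854]), 'qd': array([ 0.0006, -0.0012, -0.0012, -0.0011, -0.0003, -0.0005]), 'effort': array([  0.0012, -57.0947, -50.1942,  -0.0002,   0.008 ,   0.    ]), 'position': array([196.9303, 566.246 , 230.3443]), 'tcp_rot': array([-0.0002,  0.1666,  0.986 , -0.0008]), 'wrist_force': array([-0.6088,  0.0631,  0.8437]), 'torque': array([-0.0118,  0.004 , -0.0058]), 'finger_force': 0.0, 'gripper_width': 85.66818403243157}
```

View pics/top0.png

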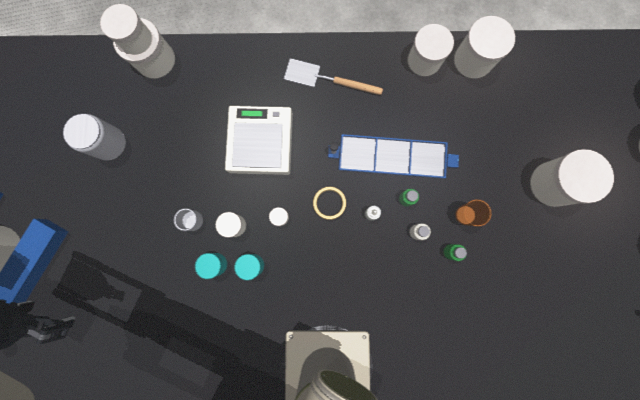

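View pics/side0.png

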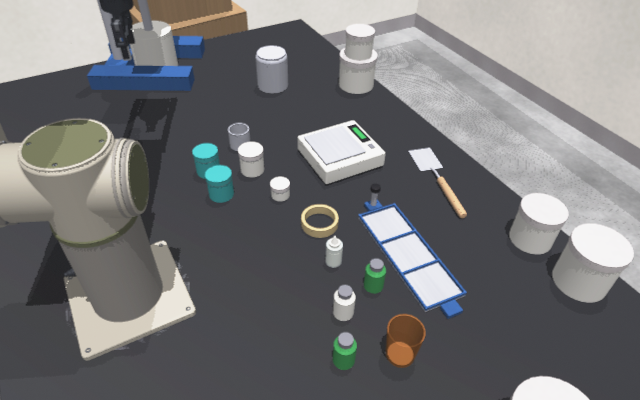

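Top view: the post knob is at (334,150), so the post is at the tray's +y end. The cup is at (187,220), wide tub (229,225), small tub (279,217), nozzle bottle (373,213), screw bottle (421,232) and beaker (475,213). The side view agrees. Next I measure silhouettes in both views.

```bash
cat > h.py <<'E'
import cv2,numpy as np
from station import readout,camera,get_calibration
def ray(n,u,v):
    c=get_calibration(n);f=200/np.tan(np.radians(c["fov_y"]/2));T=np.array(c["world_from_camera"])
    return T[:3,3],T[:3,:3]@np.array([(u-c["cx"])/f,-(v-c["cy"])/f,-1])
def cast(n,u,v,z):
    o,d=ray(n,u,v);return (o+d*(z-o[2])/d[2])
def proj(n,p):
    c=get_calibration(n);f=200/np.tan(np.radians(c["fov_y"]/2));T=np.array(c["world_from_camera"])
    q=T[:3,:3].T@(np.array(p)-T[:3,3]);return np.array([c["cx"]-f*q[0]/q[2],c["cy"]+f*q[1]/q[2]])
def cross(a,b):
    (o1,d1),(o2,d2)=a,b
    s=np.linalg.lstsq(np.c_[d1,-d2],o2-o1,rcond=None)[0]
    p,q=o1+s[0]*d1,o2+s[1]*d2;return (p+q)/2,np.linalg.norm(p-q)
def blob(im,u,v,r=26,t=75):
    "silhouette nearest (u,v): centroid, area, box of what is brighter than the table"
    m=(im.max(2)>t).astype(np.uint8)
    n,l,s,c=cv2.connectedComponentsWithStats(m)
    i=1+np.argmin(np.hypot(*(c[1:]-[u,v]).T)+1e3*(s[1:,4]<40))
    cs=cv2.findContours((l==i).astype(np.uint8),cv2.RETR_EXTERNAL,cv2.CHAIN_APPROX_NONE)[0][0]
    M=cv2.moments(cv2.drawContours(np.zeros_like(m),[cs],0,1,-1),True)
    return M["m10"]/M["m00"],M["m01"]/M["m00"],s[i]
E
python3 - <<'E'
from h import *
np.set_printoptions(precision=1,suppress=True)
T=cv2.imread("pics/top0.png");S=cv2.imread("pics/side0.png")
for n,t,s,z in[("wide",(229,225),(251,160),35),("small",(279,217),(280,189),21),("nozzle",(373,213),(334,252),36),("screw",(421,232),(344,303),35),("cup",(187,220),(239,137),27),("beaker",(475,213),(405,340),42),("tape",(330,203),(320,221),12),("green",(411,197),(375,276),35),("turq1",(208,266),(206,160),35),("turq2",(248,267),(220,184),35)]:
    a=blob(T,*t);b=blob(S,*s)
    p,g=cross(ray("top",*a[:2]),ray("side",*b[:2]))
    print(n,"top",cast("top",*a[:2],z),a[2],"side",cast("side",*b[:2],z),b[2],"x",p,g)
E
python3 - <<'E'
import cv2,numpy as np
T=cv2.imread("pics/top0.png")
a=cv2.resize(T[95:185,215:325],None,fx=7,fy=6,interpolation=0)[:300]
b=cv2.resize(T[125:185,322:465],None,fx=5,fy=5)
c=np.zeros((600,800,3),np.uint8)
a=cv2.resize(T[100:178,220:300],None,fx=3.8,fy=3.8);c[:a.shape[0],:a.shape[1]]=a;c[300:,:b.shape[1]]=b
cv2.imwrite("pics/crop1.png",c)
E
```

```text
wide top [401.8 372.7  35. ] [173 208  30  24 582] side [391.3 298.3  35. ] [ 227  122   38   56 1368] x [415.4 396.8 -40.4] 20.446392826227193
small top [464.6  -2.5  21. ] [320 193  19  10  51] side [409.4 131.4  21. ] [269 176  21  26 472] x [406.9  12.1 129.8] 93.38529448472782
nozzle top [462.8  -2.5  36. ] [320 193  19  10  51] side [429.2 -57.9  36. ] [ 300  203   44   65 1369] x [467.9  -1.1 -36.6] 7.569832454543288
screw top [ 369.9 -243.9   35. ] [409 223  23  18 314] side [ 368.5 -246.2   35. ] [330 284  35  38 786] x [ 369.8 -244.6   32.1] 0.255008800035595
cup top [402.3 375.7  27. ] [173 208  30  24 582] side [394.8 308.2  27. ] [ 227  122   38   56 1368] x [415.4 396.8 -40.4] 20.446392826227193
beaker top [ 417.8 -384.4   42. ] [456 199  36  28 696] side [ 421.6 -370.5   42. ] [ 372  313   59   55 1747] x [ 415.4 -377.5   57.6] 2.6923110084253947
tape top [465.6  -2.5  12. ] [320 193  19  10  51] side [440.8 -38.7  12. ] [ 300  203   44   65 1369] x [467.9  -1.1 -36.6] 7.569832454543288
green top [ 369.9 -243.9   35. ] [409 223  23  18 314] side [ 459.6 -218.7   35. ] [364 257  23  37 660] x [ 395.8 -244.9  100.4] 64.18217812559371
turq1 top [282.  308.3  35. ] [194 253  33  27 704] side [281.1 252.7  35. ] [ 191  142   43   61 1642] x [288.  320.2 -17.1] 20.509555877421636
turq2 top [279.2 206.8  35. ] [234 254  30  27 651] side [281.1 252.7  35. ] [ 191  142   43   61 1642] x [275.2 201.   75.7] 14.36667598601888
```

View pics/crop1.png

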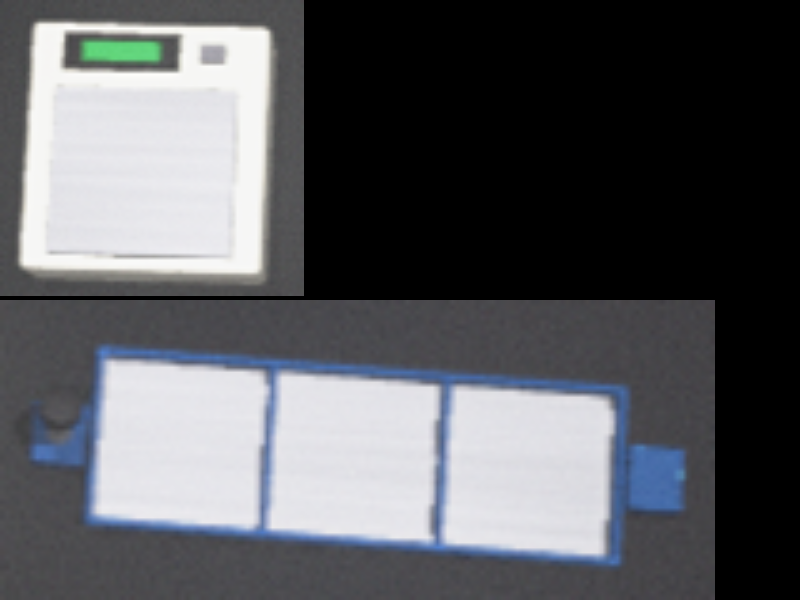

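The crop shows the pan's corners (centre about (257.6,145.4) in the full image), three bays, the post at the left (+y) end and a plain lug at the right. The table is brighter than I assumed, so I will raise the threshold and use local windows.

```bash
cat >> h.py <<'E'
def blob(im,u,v,r=30,t=105,sat=0):
    x0,y0=int(u-r),int(v-r);w=im[y0:y0+2*r,x0:x0+2*r]
    m=((w.max(2)>t)|((w.max(2).astype(int)-w.min(2)>60)&(w.max(2)>60))).astype(np.uint8)
    n,l,s,c=cv2.connectedComponentsWithStats(m)
    i=1+np.argmin(np.hypot(*(c[1:]-r).T)+1e3*(s[1:,4]<60))
    cs=max(cv2.findContours((l==i).astype(np.uint8),cv2.RETR_EXTERNAL,cv2.CHAIN_APPROX_NONE)[0],key=len)
    M=cv2.moments(cv2.drawContours(np.zeros_like(m),[cs],0,1,-1),True)
    return M["m10"]/M["m00"]+x0,M["m01"]/M["m00"]+y0,s[i][2:]
E
python3 - <<'E'
from h import *
np.set_printoptions(precision=1,suppress=True)
T=cv2.imread("pics/top0.png");S=cv2.imread("pics/side0.png")
for n,t,s,z in[("wide",(229,225),(251,160),35),("small",(279,217),(280,189),21),("nozzle",(373,213),(334,252),36),("screw",(421,232),(344,303),35),("cup",(187,220),(239,137),27),("beaker",(475,213),(405,340),42),("tape",(330,203),(320,221),12),("green",(411,197),(375,276),35),("green2",(457,253),(345,350),35),("turq1",(208,266),(206,160),35),("turq2",(248,267),(220,184),35)]:
    a=blob(T,*t);b=blob(S,*s)
    p,g=cross(ray("top",*a[:2]),ray("side",*b[:2]))
    print(n,"top",cast("top",*a[:2],z)[:2],a[2],"side",cast("side",*b[:2],z)[:2],b[2],"x",p,"%.1f"%g)
# tray floors and post
hsv=cv2.cvtColor(T,cv2.COLOR_BGR2HSV)
m=((hsv[...,1]<60)&(hsv[...,2]>170)).astype(np.uint8);m[:125]=0;m[185:]=0;m[:,:335]=0;m[:,460:]=0
n,l,s,c=cv2.connectedComponentsWithStats(m)
B=[cast("top",*c[i],4) for i in range(1,n) if s[i,4]>200];print("bays",*B,s[1:,4])
# blue walls
mb=((hsv[...,1]>90)&(abs(hsv[...,0].astype(int)-108)<15)&(hsv[...,2]>50)).astype(np.uint8)
mb|=m; mb[:120]=0;mb[190:]=0;mb[:,:325]=0;mb[:,465:]=0
mo=cv2.morphologyEx(mb,cv2.MORPH_OPEN,np.ones((21,21)))
r=cv2.minAreaRect(cv2.findContours(mo,0,1)[0][0]);print("tray rect",r,cast("top",*r[0],12),[cast("top",*q,12)[:2] for q in cv2.boxPoints(r)])
w=[cast("top",(x+.5)/3.8-.5+220,(y+.5)/3.8-.5+100,60)[:2] for x,y in[(55,88),(238,92),(232,257),(47,253)]]
print("pan",np.array(w),np.mean(w,0))
E
```

```text
wide top [388.5 258.8] [ 31  26 635] side [389.1 285.3] [  37   47 1118] x [383.1 254.4  58.6] 9.4
small top [411.3 132. ] [ 20  19 307] side [410.3 131.8] [ 20  25 435] x [410.9 132.2  20.5] 0.9
nozzle top [ 420.2 -121.2] [ 15  15 180] side [ 416.7 -123.5] [ 17  33 459] x [ 419.4 -121.2   32.3] 2.2
screw top [ 370.  -244.3] [ 21  17 280] side [ 368.2 -246.1] [ 23  37 649] x [ 369.7 -244.7   32.4] 0.9
cup top [401.9 378.2] [ 29  23 464] side [399.9 326.3] [  37   45 1053] x [413.3 392.6 -21.7] 19.0
beaker top [ 421.5 -407. ] [24 27 85] side [ 423.  -369.1] [  39   52 1204] x [ 412.  -387.4   79.9] 14.5
tape top [449.1  -5.5] [ 34  34 392] side [447.6  -5.6] [ 38  34 755] x [448.6  -5.2  11.3] 1.3
green top [ 463.2 -221. ] [ 16  16 193] side [ 464.9 -214.8] [ 21  35 421] x [ 461.8 -219.2   41.9] 1.1
green2 top [ 315.7 -339.5] [ 17  16 187] side [ 318.3 -332.2] [ 24  38 542] x [ 315.6 -336.3   43.6] 0.7
turq1 top [280.8 314.8] [ 26  26 548] side [283.8 275. ] [  40   47 1130] x [286.7 322.    0.5] 17.9
turq2 top [278.  210.4] [ 27  26 549] side [277.4 234.5] [  40   48 1120] x [275.2 207.6  56.2] 9.2
bays [587.3 -85.    4. ] [ 579.4 -180.6    4. ] [ 571.2 -276.7    4. ] [1044 1042 1042]
tray rect ((427.0, 159.0), (30.0, 32.0), 90.0) [ 568.4 -274.3   12. ] [array([ 610.7, -231.8]), array([ 610.2, -319.5]), array([ 526.4, -316.3]), array([ 526.8, -229.4])]
pan [[658.8 248.1]
 [655.  119.1]
 [537.5 121.9]
 [540.9 250.5]] [598.  184.9]
```

Positions hold up: bay spacing is 96.0 and 96.5 mm, the pan measures about 118×129 mm, and small objects agree between views to within 1–2 mm.
- **Bays:** nozzle (587,-85), tub (579,-180.5), screw (571,-276.5). Tray yaw is -0.084.
- **Pan:** (598,185).

I start with the cup, with the fingers closing along tray x.

Call:
arm_command(motion=[{"claw": 1,"dp": [10,-9,0],"dr": [0,0,-0.11]},{"claw": 1,"dp": [18,-16,0],"dr": [0,0,-0.11]},{"claw": 1,"dp": [18,-17,0],"dr": [0,0,-0.11]},{"claw": 1,"dp": [18,-17,0],"dr": [0,0,-0.11]},{"claw": 1,"dp": [18,-17,0],"dr": [0,0,-0.11]},{"claw": 1,"dp": [18,-17,0],"dr": [0,0,-0.11]},{"claw": 1,"dp": [18,-17,0],"dr": [0,0,-0.11]},{"claw": 1,"dp": [18,-17,0],"dr": [0,0,-0.11]},{"claw": 1,"dp": [18,-17,0],"dr": [0,0,-0.11]},{"claw": 1,"dp": [18,-16,0],"dr": [0,0,-0.11]},{"claw": 1,"dp": [18,-16,0],"dr": [0,0,-0.11]},{"claw": 1,"dp": [15,-12.5,0],"dr": [0,0,-0.11]},{"claw": 1,"dp": [0,0,-30],"dr": [0,0,0]},{"claw": 1,"dp": [0,0,-35],"dr": [0,0,0]},{"claw": 1,"dp": [0,0,-35],"dr": [0,0,0]},{"claw": 1,"dp": [0,0,-30],"dr": [0,0,0]},{"claw": 1,"dp": [0,0,-10],"dr": [0,0,0]},{"claw": 1,"dp": [0,0,0],"dr": [0,0,0]},{"claw": 1,"dp": [0,0,0],"dr": [0,0,0]}])

```text
time: 2.0
position: [402.8, 378.7, 92.7]
tcp_rot: [0.0, 0.736, 0.677, 0.001]
wrist_force: [-0.1, -0.7, -0.4]
gripper_width: 85.1
finger_force: 0.0
```

Run:
```python
from h import *
T=camera("top")[:,:,::-1];S=camera("side")[:,:,::-1]
a=cv2.resize(T[170:260,150:250],None,fx=4,fy=4);b=cv2.resize(S[90:190,190:290],None,fx=3.6,fy=3.6)
c=np.zeros((360,765,3),np.uint8);c[:,:400]=a;c[:,405:]=b;cv2.imwrite("pics/c2.png",c)
```

```text
(no output)
```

View pics/c2.png

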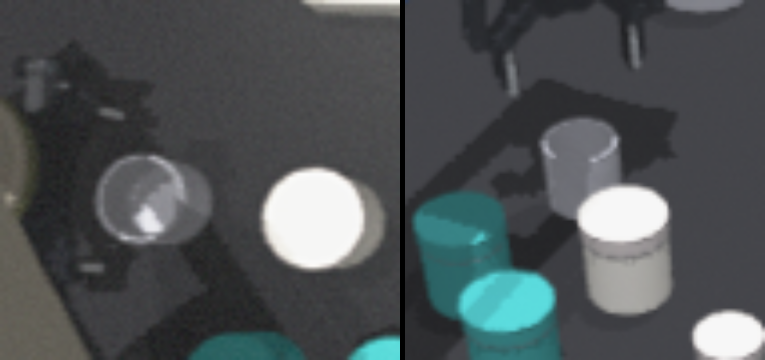

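The cup rim centre is at crop (140,199) in the top view and (580,147) in the side view. The wide tub's lid is at (314,217) and (623,214). The fingers straddle the cup. I check these points on their rim planes.

Run:
```python
from h import *
np.set_printoptions(precision=1,suppress=True)
f=lambda x,y:((x+.5)/4-.5+150,(y+.5)/4-.5+170); g=lambda x,y:((x-405+.5)/3.6-.5+190,(y+.5)/3.6-.5+90)
for a,b,z in[((140,199),(580,147),55),((314,217),(623,214),70)]:
    print(cast("top",*f(*a),z),cast("side",*g(*b),z),cross(ray("top",*f(*a)),ray("side",*g(*b))))
```

```text
[401.2 372.4  55. ] [397.2 362.4  55. ] (array([401.9, 376.4,  44.7]), np.float64(0.1009015031936412))
[388.7 253.8  70. ] [386.2 252.1  70. ] (array([388.1, 254.8,  67.5]), np.float64(1.5676782809399608))
```

Run:
```python
from h import *
np.set_printoptions(precision=1,suppress=True)
f=lambda x,y:((x+.5)/4-.5+150,(y+.5)/4-.5+170)
print("wide base edge",cast("top",*f(385,224),0),"lid L/R",cast("top",*f(262,217),70),cast("top",*f(364,217),70), "top/bot",cast("top",*f(314,168),70),cast("top",*f(314,269),70))
print("cup base edge",cast("top",*f(212,203),0),"rim L/R",cast("top",*f(96,199),55),cast("top",*f(186,199),55),cast("top",*f(140,155),55),cast("top",*f(140,243),55))
print(proj("top",(401,378,0)),proj("top",(401,378,55)))
```

```text
wide base edge [386.9 223.5   0. ] lid L/R [388.7 287.3  70. ] [388.6 221.7  70. ] top/bot [420.1 254.7  70. ] [355.5 252.9  70. ]
cup base edge [401.5 343.6   0. ] rim L/R [401.3 401.4  55. ] [401.2 342.1  55. ] [430.1 373.6  55. ] [372.6 371.2  55. ]
[190.2 220.6] [182.5 219.5]
```

Lid/rim and base-edge readings agree: cup (401.3,372.4), wide tub (388.3,254.5). I correct y by -6, descend and grip.

Call:
arm_command(motion=[{"claw": 1,"dp": [-1.5,-6,0],"dr": [0,0,0]},{"claw": 1,"dp": [0,0,-25],"dr": [0,0,0]},{"claw": 1,"dp": [0,0,-25],"dr": [0,0,0]},{"claw": 1,"dp": [0,0,-20],"dr": [0,0,0]},{"claw": 1,"dp": [0,0,-11],"dr": [0,0,0]},{"claw": 1,"dp": [0,0,0],"dr": [0,0,0]},{"claw": 0.55,"dp": [0,0,0],"dr": [0,0,0]},{"claw": 0.5,"dp": [0,0,0],"dr": [0,0,0]},{"claw": 0.5,"dp": [0,0,0],"dr": [0,0,0]},{"claw": 0.5,"dp": [0,0,0],"dr": [0,0,0]},{"claw": 0.5,"dp": [0,0,0],"dr": [0,0,0]}])

```text
time: 3.2
position: [402.1, 373.3, 12.4]
tcp_rot: [0.0, 0.736, 0.677, 0.002]
wrist_force: [-0.3, -0.4, 5.6]
gripper_width: 57.6
finger_force: 64.5
```

Call:
arm_command(motion=[{"claw": 0.5,"dp": [0,0,15],"dr": [0,0,0]},{"claw": 0.5,"dp": [0,0,30],"dr": [0,0,0]},{"claw": 0.5,"dp": [0,0,35],"dr": [0,0,0]},{"claw": 0.5,"dp": [6,-6,20],"dr": [0,0,0]},{"claw": 0.5,"dp": [16,-15,5],"dr": [0,0,0]},{"claw": 0.5,"dp": [20,-19,0],"dr": [0,0,0]},{"claw": 0.5,"dp": [22,-21,0],"dr": [0,0,0]},{"claw": 0.5,"dp": [22,-21,0],"dr": [0,0,0]},{"claw": 0.5,"dp": [22,-21,0],"dr": [0,0,0]},{"claw": 0.5,"dp": [22,-21,0],"dr": [0,0,0]},{"claw": 0.5,"dp": [22,-21,0],"dr": [0,0,0]},{"claw": 0.5,"dp": [22,-21,0],"dr": [0,0,0]},{"claw": 0.5,"dp": [14,-14,0],"dr": [0,0,0]},{"claw": 0.5,"dp": [8,-7.4,0],"dr": [0,0,0]},{"claw": 0.5,"dp": [0,0,0],"dr": [0,0,0]},{"claw": 0.5,"dp": [0,0,-20],"dr": [0,0,0]},{"claw": 0.5,"dp": [0,0,-14],"dr": [0,0,0]},{"claw": 0.5,"dp": [0,0,0],"dr": [0,0,0]}])

```text
time: 5.0
position: [593.6, 185.3, 78.1]
tcp_rot: [-0.002, 0.736, 0.677, -0.002]
wrist_force: [-1.3, 0.9, -2.3]
gripper_width: 57.6
finger_force: 64.3
```

Call:
arm_command(motion=[{"claw": 0.5,"dp": [4.2,0.5,0],"dr": [0,0,0]},{"claw": 0.5,"dp": [0,0,0],"dr": [0,0,0]},{"claw": 0.5,"dp": [0,0,0],"dr": [0,0,0]}])

```text
time: 5.3
position: [601.6, 185.7, 82.4]
tcp_rot: [0.0, 0.736, 0.677, 0.001]
wrist_force: [-1.0, 0.5, 0.4]
gripper_width: 57.6
finger_force: 64.3
```

Run:
```python
from h import *
T=camera("top")[:,:,::-1];S=camera("side")[:,:,::-1]
a=cv2.resize(T[95:185,210:310],None,fx=4,fy=4);b=cv2.resize(S[90:190,290:390],None,fx=3.6,fy=3.6)
c=np.zeros((360,765,3),np.uint8);c[:,:400]=a;c[:,405:]=b;cv2.imwrite("pics/c3.png",c)
```

```text
(no output)
```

View pics/c3.png

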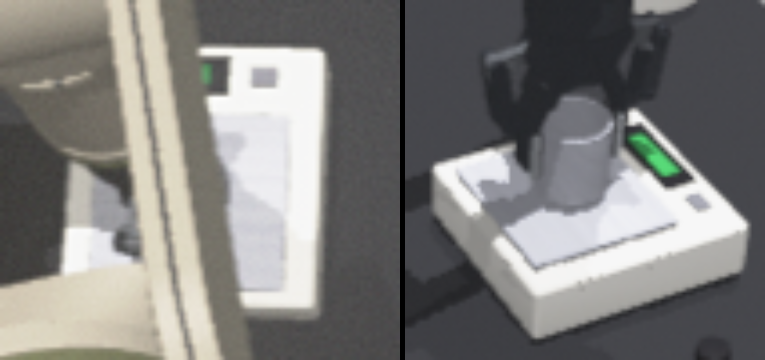

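The cup hangs upright over the pan (side view, centre about (575,155)). The earlier offset was only settling lag. I shift back -3.5 mm and lower.

Call:
arm_command(motion=[{"claw": 0.5,"dp": [-3.5,0,-3],"dr": [0,0,0]},{"claw": 0.5,"dp": [0,0,-4],"dr": [0,0,0]},{"claw": 0.5,"dp": [0,0,-2.5],"dr": [0,0,0]},{"claw": 0.5,"dp": [0,0,0],"dr": [0,0,0]},{"claw": 0.5,"dp": [0,0,0],"dr": [0,0,0]},{"claw": 0.5,"dp": [0,0,-0.5],"dr": [0,0,0]},{"claw": 0.5,"dp": [0,0,0],"dr": [0,0,0]},{"claw": 0.5,"dp": [0,0,0],"dr": [0,0,0]}])

```text
time: 6.2
position: [597.5, 185.3, 72.4]
tcp_rot: [0.0, 0.736, 0.677, 0.0]
wrist_force: [-5.1, -2.3, 9.6]
gripper_width: 58.1
finger_force: 65.1
```

Call:
arm_command(motion=[{"claw": 0.75,"dp": [0,0,0],"dr": [0,0,0]},{"claw": 0.85,"dp": [0,0,0],"dr": [0,0,0]},{"claw": 1,"dp": [0,0,0],"dr": [0,0,0]},{"claw": 1,"dp": [0,0,0],"dr": [0,0,0]},{"claw": 1,"dp": [0,0,20],"dr": [0,0,0]},{"claw": 1,"dp": [0,0,35],"dr": [0,0,0]},{"claw": 1,"dp": [0,0,35],"dr": [0,0,0]},{"claw": 1,"dp": [-10,3,15],"dr": [0,0,0]},{"claw": 1,"dp": [-30,10,0],"dr": [0,0,0]},{"claw": 1,"dp": [-35,12,0],"dr": [0,0,0]},{"claw": 1,"dp": [-35,12,0],"dr": [0,0,0]},{"claw": 1,"dp": [-35,12,0],"dr": [0,0,0]},{"claw": 1,"dp": [-35,12,0],"dr": [0,0,0]},{"claw": 1,"dp": [-20,6,0],"dr": [0,0,0]},{"claw": 1,"dp": [-9,2,0],"dr": [0,0,0]},{"claw": 1,"dp": [0,0,-15],"dr": [0,0,0]},{"claw": 1,"dp": [0,0,-25],"dr": [0,0,0]},{"claw": 1,"dp": [0,0,-20],"dr": [0,0,0]},{"claw": 1,"dp": [0,0,0],"dr": [0,0,0]},{"claw": 1,"dp": [0,0,0],"dr": [0,0,0]}])

```text
time: 8.2
position: [388.6, 253.7, 115.6]
tcp_rot: [-0.0, 0.736, 0.676, -0.001]
wrist_force: [0.3, 0.4, 0.6]
gripper_width: 85.3
finger_force: 0.0
```

Call:
arm_command(motion=[{"claw": 1,"dp": [0,0.7,-20],"dr": [0,0,0]},{"claw": 1,"dp": [0,0,-25],"dr": [0,0,0]},{"claw": 1,"dp": [0,0,-25],"dr": [0,0,0]},{"claw": 1,"dp": [0,0,-18],"dr": [0,0,0]},{"claw": 1,"dp": [0,0,-8],"dr": [0,0,0]},{"claw": 1,"dp": [0,0,0],"dr": [0,0,0]},{"claw": 1,"dp": [0,0,0],"dr": [0,0,0]},{"claw": 0.6,"dp": [0,0,0],"dr": [0,0,0]},{"claw": 0.55,"dp": [0,0,0],"dr": [0,0,0]},{"claw": 0.55,"dp": [0,0,0],"dr": [0,0,0]},{"claw": 0.55,"dp": [0,0,0],"dr": [0,0,0]},{"claw": 0.55,"dp": [0,0,0],"dr": [0,0,0]}])

```text
time: 9.4
position: [389.4, 255.6, 21.8]
tcp_rot: [0.0, 0.736, 0.677, 0.001]
wrist_force: [-1.9, -0.0, 6.1]
gripper_width: 61.3
finger_force: 64.3
```

Call:
arm_command(motion=[{"claw": 0.55,"dp": [0,0,15],"dr": [0,0,0]},{"claw": 0.55,"dp": [0,0,30],"dr": [0,0,0]},{"claw": 0.55,"dp": [0,0,35],"dr": [0,0,0]},{"claw": 0.55,"dp": [3,-8,20],"dr": [0,0,0]},{"claw": 0.55,"dp": [8,-18,5],"dr": [0,0,0]},{"claw": 0.55,"dp": [12,-28,0],"dr": [0,0,0]},{"claw": 0.55,"dp": [13,-30,0],"dr": [0,0,0]},{"claw": 0.55,"dp": [13,-30,0],"dr": [0,0,0]},{"claw": 0.55,"dp": [13,-30,0],"dr": [0,0,0]},{"claw": 0.55,"dp": [13,-30,0],"dr": [0,0,0]},{"claw": 0.55,"dp": [13,-30,0],"dr": [0,0,0]},{"claw": 0.55,"dp": [13,-30,0],"dr": [0,0,0]},{"claw": 0.55,"dp": [13,-30,0],"dr": [0,0,0]},{"claw": 0.55,"dp": [13,-30,0],"dr": [0,0,0]},{"claw": 0.55,"dp": [13,-30,0],"dr": [0,0,0]},{"claw": 0.55,"dp": [13,-30,0],"dr": [0,0,0]},{"claw": 0.55,"dp": [13,-30,0],"dr": [0,0,0]},{"claw": 0.55,"dp": [12,-25,0],"dr": [0,0,0]},{"claw": 0.55,"dp": [8,-15,0],"dr": [0,0,0]},{"claw": 0.55,"dp": [3,-9,0],"dr": [0,0,0]}])

```text
time: 11.4
position: [577.6, -179.4, 125.2]
tcp_rot: [-0.0, 0.737, 0.676, -0.0]
wrist_force: [-0.8, 0.8, -3.9]
gripper_width: 61.4
finger_force: 66.2
```

Call:
arm_command(motion=[{"claw": 0.55,"dp": [0,0,-20],"dr": [0,0,0]},{"claw": 0.55,"dp": [0,0,-30],"dr": [0,0,0]},{"claw": 0.55,"dp": [0,0,-20],"dr": [0,0,0]},{"claw": 0.55,"dp": [0,0,0],"dr": [0,0,0]},{"claw": 0.55,"dp": [0,0,0],"dr": [0,0,0]},{"claw": 0.55,"dp": [0,0,0],"dr": [0,0,0]}])

```text
time: 12.0
position: [578.5, -178.2, 57.2]
tcp_rot: [0.001, 0.736, 0.677, 0.001]
wrist_force: [0.4, 0.1, -2.9]
gripper_width: 60.6
finger_force: 66.3
```

Call:
arm_command(motion=[{"claw": 0.55,"dp": [0,-1,-12],"dr": [0,0,0]},{"claw": 0.55,"dp": [0,0,-12],"dr": [0,0,0]},{"claw": 0.55,"dp": [0,0,-5],"dr": [0,0,0]},{"claw": 0.55,"dp": [0,0,0],"dr": [0,0,0]},{"claw": 0.55,"dp": [0,0,0],"dr": [0,0,0]},{"claw": 0.55,"dp": [0,0,-1.5],"dr": [0,0,0]},{"claw": 0.55,"dp": [0,0,0],"dr": [0,0,0]},{"claw": 0.55,"dp": [0,0,0],"dr": [0,0,0]}])

```text
time: 12.8
position: [577.1, -179.0, 25.7]
tcp_rot: [-0.0, 0.736, 0.677, -0.0]
wrist_force: [-6.2, 1.3, 9.9]
gripper_width: 61.2
finger_force: 67.5
```

Call:
arm_command(motion=[{"claw": 0.78,"dp": [0,0,0],"dr": [0,0,0]},{"claw": 0.88,"dp": [0,0,0],"dr": [0,0,0]},{"claw": 1,"dp": [0,0,0],"dr": [0,0,0]},{"claw": 1,"dp": [0,0,0],"dr": [0,0,0]},{"claw": 1,"dp": [0,0,20],"dr": [0,0,0]},{"claw": 1,"dp": [0,0,35],"dr": [0,0,0]},{"claw": 1,"dp": [0,0,35],"dr": [0,0,0]},{"claw": 1,"dp": [-8,3,15],"dr": [0,0,0]},{"claw": 1,"dp": [-25,9,0],"dr": [0,0,0]},{"claw": 1,"dp": [-30,11,0],"dr": [0,0,0]},{"claw": 1,"dp": [-30,11,0],"dr": [0,0,0]},{"claw": 1,"dp": [-30,11,0],"dr": [0,0,0]},{"claw": 1,"dp": [-22,8,0],"dr": [0,0,0]},{"claw": 1,"dp": [-13,5,0],"dr": [0,0,0]},{"claw": 1,"dp": [0,0,0],"dr": [0,0,0]},{"claw": 1,"dp": [0,0,0],"dr": [0,0,0]},{"claw": 1,"dp": [0,0,0],"dr": [0,0,0]}])

```text
time: 14.5
position: [420.1, -121.3, 130.1]
tcp_rot: [0.0, 0.736, 0.677, 0.0]
wrist_force: [-0.2, -0.3, -0.3]
gripper_width: 85.4
finger_force: 0.0
```

Run:
```python
from h import *
T=camera("top")[:,:,::-1];S=camera("side")[:,:,::-1]
cv2.imwrite("pics/t4.png",T);cv2.imwrite("pics/s4.png",S)
a=cv2.resize(T[125:245,330:440],None,fx=4,fy=4);b=cv2.resize(S[200:320,310:400],None,fx=4,fy=4)
cv2.imwrite("pics/c4.png",np.hstack([a,b]))
```

```text
(no output)
```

View pics/c4.png

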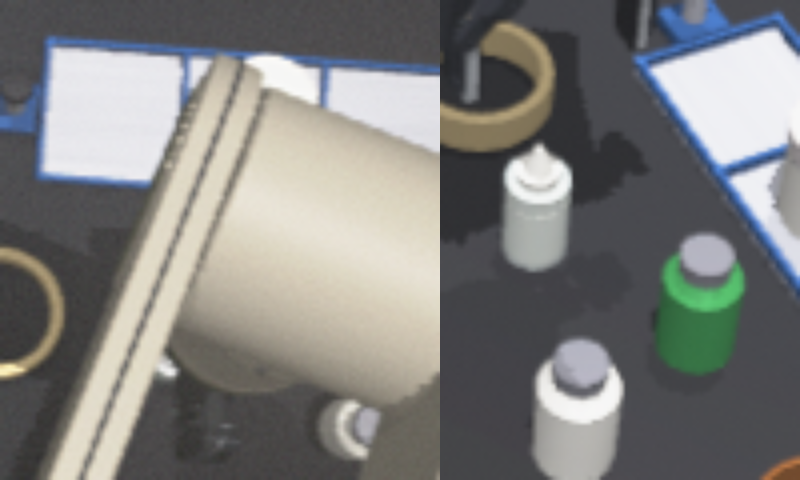

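The tub is in the middle bay. In the side view the nozzle tip is at crop (540,146) and the screw cap top at (582,362). I check the bottle axes against the first top image too.

Run:
```python
from h import *
np.set_printoptions(precision=1,suppress=True)
g=lambda x,y:((x-440+.5)/4-.5+310,(y+.5)/4-.5+200)
for n,p,z in[("noz tip",(540,146),82),("noz collar edge/58",(538,184),58),("screw cap",(582,362),74)]: print(n,cast("side",*g(*p),z))
T=cv2.imread("pics/top0.png")
c=np.hstack([cv2.resize(T[198:228,358:388],None,fx=12,fy=12,interpolation=cv2.INTER_CUBIC),cv2.resize(T[217:247,406:436],None,fx=12,fy=12,interpolation=cv2.INTER_CUBIC)])
cv2.imwrite("pics/c5.png",c)
```

```text
noz tip [ 418.6 -120.7   82. ]
noz collar edge/58 [ 415.8 -125.4   58. ]
screw cap [ 369.3 -245.    74. ]
```

View pics/c5.png

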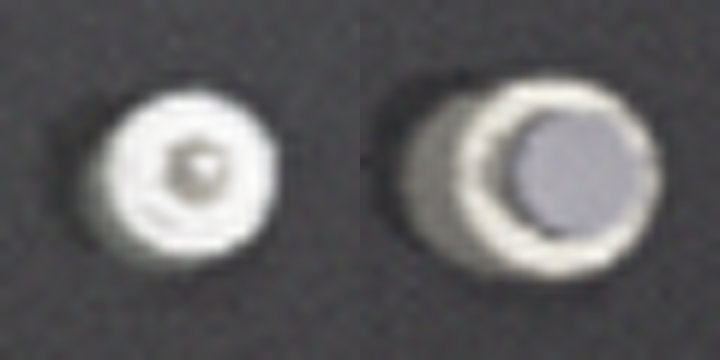

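Both bottles confirmed: nozzle (419,-121), screw (369.5,-245). Descend on the nozzle bottle.

Call:
arm_command(motion=[{"claw": 1,"dp": [-1,0.3,-20],"dr": [0,0,0]},{"claw": 1,"dp": [0,0,-30],"dr": [0,0,0]},{"claw": 1,"dp": [0,0,-30],"dr": [0,0,0]},{"claw": 1,"dp": [0,0,-20],"dr": [0,0,0]},{"claw": 1,"dp": [0,0,-10],"dr": [0,0,0]},{"claw": 1,"dp": [0,0,0],"dr": [0,0,0]},{"claw": 1,"dp": [0,0,0],"dr": [0,0,0]},{"claw": 0.6,"dp": [0,0,0],"dr": [0,0,0]},{"claw": 0.4,"dp": [0,0,0],"dr": [0,0,0]},{"claw": 0.25,"dp": [0,0,0],"dr": [0,0,0]},{"claw": 0.25,"dp": [0,0,0],"dr": [0,0,0]},{"claw": 0.25,"dp": [0,0,0],"dr": [0,0,0]},{"claw": 0.25,"dp": [0,0,0],"dr": [0,0,0]}])

```text
time: 15.9
position: [419.1, -121.0, 20.7]
tcp_rot: [0.001, 0.736, 0.677, 0.0]
wrist_force: [-1.3, 1.0, 5.4]
gripper_width: 35.1
finger_force: 59.6
```

Call:
arm_command(motion=[{"claw": 0.25,"dp": [0,0,15],"dr": [0,0,0]},{"claw": 0.25,"dp": [0,0,30],"dr": [0,0,0]},{"claw": 0.25,"dp": [0,0,20],"dr": [0,0,0]},{"claw": 0.25,"dp": [8,2,5],"dr": [0,0,0]},{"claw": 0.25,"dp": [20,4,0],"dr": [0,0,0]},{"claw": 0.25,"dp": [25,5,0],"dr": [0,0,0]},{"claw": 0.25,"dp": [25,5,0],"dr": [0,0,0]},{"claw": 0.25,"dp": [25,5,0],"dr": [0,0,0]},{"claw": 0.25,"dp": [25,6,0],"dr": [0,0,0]},{"claw": 0.25,"dp": [22,5,0],"dr": [0,0,0]},{"claw": 0.25,"dp": [12,3,0],"dr": [0,0,0]},{"claw": 0.25,"dp": [5.5,1,0],"dr": [0,0,0]},{"claw": 0.25,"dp": [0,0,-15],"dr": [0,0,0]},{"claw": 0.25,"dp": [0,0,-20],"dr": [0,0,0]},{"claw": 0.25,"dp": [0,0,-12],"dr": [0,0,0]},{"claw": 0.25,"dp": [0,0,0],"dr": [0,0,0]},{"claw": 0.25,"dp": [0,0,0],"dr": [0,0,0]},{"claw": 0.25,"dp": [0,0,0],"dr": [0,0,0]}])

```text
time: 17.7
position: [586.4, -85.0, 43.7]
tcp_rot: [0.001, 0.736, 0.677, 0.0]
wrist_force: [-0.5, 0.0, -0.9]
gripper_width: 35.3
finger_force: 60.0
```

Lower 19 mm and check for contact.

Call:
arm_command(motion=[{"claw": 0.25,"dp": [0,0,-10],"dr": [0,0,0]},{"claw": 0.25,"dp": [0,0,-7],"dr": [0,0,0]},{"claw": 0.25,"dp": [0,0,0],"dr": [0,0,0]},{"claw": 0.25,"dp": [0,0,0],"dr": [0,0,0]},{"claw": 0.25,"dp": [0,0,-2],"dr": [0,0,0]},{"claw": 0.25,"dp": [0,0,0],"dr": [0,0,0]},{"claw": 0.25,"dp": [0,0,0],"dr": [0,0,0]}])

```text
time: 18.4
position: [586.0, -84.7, 24.8]
tcp_rot: [0.0, 0.736, 0.677, 0.0]
wrist_force: [-4.3, 1.4, 7.5]
gripper_width: 34.4
finger_force: 60.7
```

Call:
arm_command(motion=[{"claw": 0.5,"dp": [0,0,0],"dr": [0,0,0]},{"claw": 0.7,"dp": [0,0,0],"dr": [0,0,0]},{"claw": 0.9,"dp": [0,0,0],"dr": [0,0,0]},{"claw": 1,"dp": [0,0,0],"dr": [0,0,0]},{"claw": 1,"dp": [0,0,20],"dr": [0,0,0]},{"claw": 1,"dp": [0,0,35],"dr": [0,0,0]},{"claw": 1,"dp": [0,0,35],"dr": [0,0,0]},{"claw": 1,"dp": [-10,-7,15],"dr": [0,0,0]},{"claw": 1,"dp": [-25,-19,0],"dr": [0,0,0]},{"claw": 1,"dp": [-30,-22,0],"dr": [0,0,0]},{"claw": 1,"dp": [-30,-22,0],"dr": [0,0,0]},{"claw": 1,"dp": [-30,-22,0],"dr": [0,0,0]},{"claw": 1,"dp": [-30,-22,0],"dr": [0,0,0]},{"claw": 1,"dp": [-30,-22,0],"dr": [0,0,0]},{"claw": 1,"dp": [-20,-15,0],"dr": [0,0,0]},{"claw": 1,"dp": [-11.5,-9,0],"dr": [0,0,0]},{"claw": 1,"dp": [0,0,-15],"dr": [0,0,0]},{"claw": 1,"dp": [0,0,0],"dr": [0,0,0]},{"claw": 1,"dp": [0,0,0],"dr": [0,0,0]},{"claw": 1,"dp": [0,0,0],"dr": [0,0,0]}])

```text
time: 20.4
position: [369.8, -244.6, 114.3]
tcp_rot: [0.0, 0.736, 0.677, 0.0]
wrist_force: [-0.1, -0.2, 0.2]
gripper_width: 85.5
finger_force: 0.0
```

Call:
arm_command(motion=[{"claw": 1,"dp": [0,-0.3,-20],"dr": [0,0,0]},{"claw": 1,"dp": [0,0,-30],"dr": [0,0,0]},{"claw": 1,"dp": [0,0,-25],"dr": [0,0,0]},{"claw": 1,"dp": [0,0,-15],"dr": [0,0,0]},{"claw": 1,"dp": [0,0,-7],"dr": [0,0,0]},{"claw": 1,"dp": [0,0,0],"dr": [0,0,0]},{"claw": 1,"dp": [0,0,0],"dr": [0,0,0]},{"claw": 0.6,"dp": [0,0,0],"dr": [0,0,0]},{"claw": 0.45,"dp": [0,0,0],"dr": [0,0,0]},{"claw": 0.3,"dp": [0,0,0],"dr": [0,0,0]},{"claw": 0.3,"dp": [0,0,0],"dr": [0,0,0]},{"claw": 0.3,"dp": [0,0,0],"dr": [0,0,0]}])

```text
time: 21.6
position: [369.9, -245.5, 17.6]
tcp_rot: [0.001, 0.736, 0.677, 0.0]
wrist_force: [-0.9, 1.2, 5.2]
gripper_width: 41.4
finger_force: 60.3
```

Call:
arm_command(motion=[{"claw": 0.3,"dp": [0,0,15],"dr": [0,0,0]},{"claw": 0.3,"dp": [0,0,30],"dr": [0,0,0]},{"claw": 0.3,"dp": [0,0,35],"dr": [0,0,0]},{"claw": 0.3,"dp": [0,0,25],"dr": [0,0,0]},{"claw": 0.3,"dp": [10,-2,0],"dr": [0,0,0]},{"claw": 0.3,"dp": [20,-3,0],"dr": [0,0,0]},{"claw": 0.3,"dp": [25,-4,0],"dr": [0,0,0]},{"claw": 0.3,"dp": [25,-4,0],"dr": [0,0,0]},{"claw": 0.3,"dp": [25,-4,0],"dr": [0,0,0]},{"claw": 0.3,"dp": [25,-4,0],"dr": [0,0,0]},{"claw": 0.3,"dp": [25,-4,0],"dr": [0,0,0]},{"claw": 0.3,"dp": [25,-4,0],"dr": [0,0,0]},{"claw": 0.3,"dp": [15,-1.5,0],"dr": [0,0,0]},{"claw": 0.3,"dp": [5.5,0,0],"dr": [0,0,0]},{"claw": 0.3,"dp": [0,0,-20],"dr": [0,0,0]},{"claw": 0.3,"dp": [0,0,-30],"dr": [0,0,0]},{"claw": 0.3,"dp": [0,0,-25],"dr": [0,0,0]},{"claw": 0.3,"dp": [0,0,0],"dr": [0,0,0]},{"claw": 0.3,"dp": [0,0,0],"dr": [0,0,0]},{"claw": 0.3,"dp": [0,0,0],"dr": [0,0,0]}])

```text
time: 23.6
position: [570.7, -276.1, 48.5]
tcp_rot: [0.001, 0.736, 0.677, 0.0]
wrist_force: [0.6, 0.1, -0.4]
gripper_width: 40.9
finger_force: 60.9
```

Call:
arm_command(motion=[{"claw": 0.3,"dp": [0,0,-15],"dr": [0,0,0]},{"claw": 0.3,"dp": [0,0,-9],"dr": [0,0,0]},{"claw": 0.3,"dp": [0,0,0],"dr": [0,0,0]},{"claw": 0.3,"dp": [0,0,0],"dr": [0,0,0]},{"claw": 0.3,"dp": [0,0,-3],"dr": [0,0,0]},{"claw": 0.3,"dp": [0,0,0],"dr": [0,0,0]},{"claw": 0.3,"dp": [0,0,0],"dr": [0,0,0]}])

```text
time: 24.3
position: [570.1, -275.7, 21.4]
tcp_rot: [0.0, 0.736, 0.677, -0.0]
wrist_force: [-5.9, 3.1, 11.9]
gripper_width: 40.6
finger_force: 63.1
```

Call:
arm_command(motion=[{"claw": 0.5,"dp": [0,0,0],"dr": [0,0,0]},{"claw": 0.7,"dp": [0,0,0],"dr": [0,0,0]},{"claw": 0.9,"dp": [0,0,0],"dr": [0,0,0]},{"claw": 1,"dp": [0,0,0],"dr": [0,0,0]},{"claw": 1,"dp": [0,0,20],"dr": [0,0,0]},{"claw": 1,"dp": [0,0,35],"dr": [0,0,0]},{"claw": 1,"dp": [0,0,40],"dr": [0,0,0]},{"claw": 1,"dp": [0,0,25],"dr": [0,0,0]},{"claw": 1,"dp": [-9,20,0],"dr": [0,0,0]},{"claw": 1,"dp": [-14,35,0],"dr": [0,0,0]},{"claw": 1,"dp": [-16,40,0],"dr": [0,0,0]},{"claw": 1,"dp": [-16,40,0],"dr": [0,0,0]},{"claw": 1,"dp": [-16,40,0],"dr": [0,0,0]},{"claw": 1,"dp": [-16,40,0],"dr": [0,0,0]},{"claw": 1,"dp": [-16,40,0],"dr": [0,0,0]},{"claw": 1,"dp": [-16,40,0],"dr": [0,0,0]},{"claw": 1,"dp": [-16,40,0],"dr": [0,0,0]},{"claw": 1,"dp": [-12,35,0],"dr": [0,0,0]},{"claw": 1,"dp": [-8,24,0],"dr": [0,0,0]},{"claw": 1,"dp": [-4,14,0],"dr": [0,0,0]}])

```text
time: 26.3
position: [409.9, 134.3, 139.8]
tcp_rot: [-0.0, 0.736, 0.677, 0.0]
wrist_force: [1.2, -0.7, 0.4]
gripper_width: 85.4
finger_force: 0.0
```

Call:
arm_command(motion=[{"claw": 1,"dp": [0,0,-30],"dr": [0,0,0]},{"claw": 1,"dp": [0,0,-20],"dr": [0,0,0]},{"claw": 1,"dp": [0,0,0],"dr": [0,0,0]},{"claw": 1,"dp": [0,0,0],"dr": [0,0,0]},{"claw": 1,"dp": [0,0,0],"dr": [0,0,0]}])

```text
time: 26.8
position: [411.8, 132.6, 91.2]
tcp_rot: [0.001, 0.736, 0.677, 0.001]
wrist_force: [0.1, 0.3, 0.3]
gripper_width: 85.4
finger_force: 0.0
```

Run:
```python
from h import *
T=camera("top")[:,:,::-1];S=camera("side")[:,:,::-1]
a=cv2.resize(T[100:240,210:470],None,fx=3,fy=3)
b=cv2.resize(S[160:320,340:475],None,fx=1.7,fy=1.7)
c=np.zeros((560,800,3),np.uint8);c[:420,:780]=a;cv2.imwrite("pics/c6.png",c[:420]);cv2.imwrite("pics/t6.png",T);cv2.imwrite("pics/s6.png",S)
```

```text
(no output)
```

View pics/c6.png

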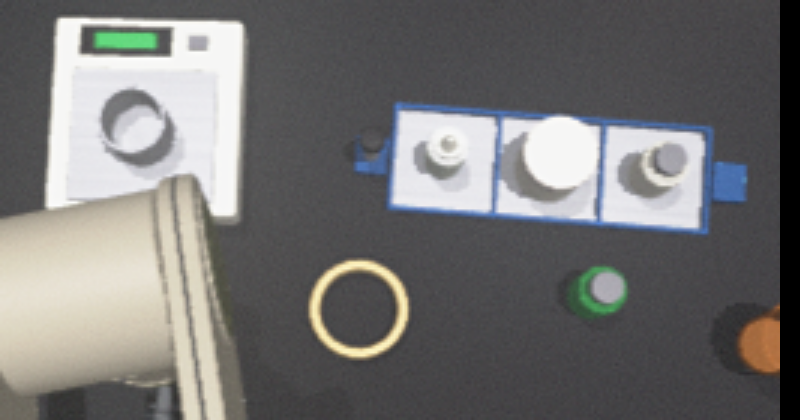

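All four placed items stand. Crop centres: cup rim (137,126), nozzle tip (449,144), tub lid (560,153), screw cap (671,160). I compare them with the targets.

Run:
```python
from h import *
np.set_printoptions(precision=1,suppress=True)
f=lambda x,y:((x+.5)/3-.5+210,(y+.5)/3-.5+100)
c,s=np.cos(-.084),np.sin(-.084)
for n,p,z in[("cup",(137,126),115),("noz",(449,144),86),("lid",(560,153),74),("cap",(671,160),78)]:
    q=cast("top",*f(*p),z);d=q[:2]-[578.5,-180.3];print(n,q,"tray",[c*d[0]+s*d[1],-s*d[0]+c*d[1]])
```

```text
cup [591.8 179.1 115. ] tray [np.float64(-16.891137214550465), np.float64(359.2996597959768)]
noz [582.4 -82.8  86. ] tray [np.float64(-4.287985805076729), np.float64(97.51538988569783)]
lid [ 577.  -179.3   74. ] tray [np.float64(-1.5877613632136234), np.float64(0.9186046037156759)]
cap [ 569.4 -273.    78. ] tray [np.float64(-1.2967328339328104), np.float64(-93.15446433635009)]
```

Call:
arm_command(motion=[{"claw": 1,"dp": [-0.5,-0.5,-25],"dr": [0,0,0]},{"claw": 1,"dp": [0,0,-30],"dr": [0,0,0]},{"claw": 1,"dp": [0,0,-20],"dr": [0,0,0]},{"claw": 1,"dp": [0,0,-10],"dr": [0,0,0]},{"claw": 1,"dp": [0,0,0],"dr": [0,0,0]},{"claw": 1,"dp": [0,0,0],"dr": [0,0,0]},{"claw": 0.6,"dp": [0,0,0],"dr": [0,0,0]},{"claw": 0.45,"dp": [0,0,0],"dr": [0,0,0]},{"claw": 0.38,"dp": [0,0,0],"dr": [0,0,0]},{"claw": 0.38,"dp": [0,0,0],"dr": [0,0,0]},{"claw": 0.38,"dp": [0,0,0],"dr": [0,0,0]},{"claw": 0.38,"dp": [0,0,0],"dr": [0,0,0]}])

```text
time: 28.1
position: [411.3, 132.2, 5.9]
tcp_rot: [0.0, 0.736, 0.677, 0.001]
wrist_force: [-1.6, -0.3, 6.8]
gripper_width: 45.2
finger_force: 60.8
```

Call:
arm_command(motion=[{"claw": 0.38,"dp": [0,0,15],"dr": [0,0,0]},{"claw": 0.38,"dp": [0,0,30],"dr": [0,0,0]},{"claw": 0.38,"dp": [0,0,40],"dr": [0,0,0]},{"claw": 0.38,"dp": [0,0,35],"dr": [0,0,0]},{"claw": 0.38,"dp": [6,-12,0],"dr": [0,0,0]},{"claw": 0.38,"dp": [12,-22,0],"dr": [0,0,0]},{"claw": 0.38,"dp": [16,-30,0],"dr": [0,0,0]},{"claw": 0.38,"dp": [16,-30,0],"dr": [0,0,0]},{"claw": 0.38,"dp": [16,-30,0],"dr": [0,0,0]},{"claw": 0.38,"dp": [16,-30,0],"dr": [0,0,0]},{"claw": 0.38,"dp": [16,-30,0],"dr": [0,0,0]},{"claw": 0.38,"dp": [16,-30,0],"dr": [0,0,0]},{"claw": 0.38,"dp": [16,-30,0],"dr": [0,0,0]},{"claw": 0.38,"dp": [16,-30,0],"dr": [0,0,0]},{"claw": 0.38,"dp": [12,-22,0],"dr": [0,0,0]},{"claw": 0.38,"dp": [8,-15.8,0],"dr": [0,0,0]},{"claw": 0.38,"dp": [0,0,-15],"dr": [0,0,0]},{"claw": 0.38,"dp": [0,0,-10],"dr": [0,0,0]},{"claw": 0.38,"dp": [0,0,0],"dr": [0,0,0]},{"claw": 0.38,"dp": [0,0,0],"dr": [0,0,0]}])

```text
time: 30.1
position: [575.3, -178.6, 98.6]
tcp_rot: [-0.001, 0.736, 0.677, -0.0]
wrist_force: [-0.4, -0.2, -0.7]
gripper_width: 45.1
finger_force: 61.3
```

Call:
arm_command(motion=[{"claw": 0.38,"dp": [0,0,0],"dr": [0,0,0]},{"claw": 0.38,"dp": [0,0,0],"dr": [0,0,0]}])

```text
time: 30.3
position: [576.7, -179.5, 100.6]
tcp_rot: [0.001, 0.736, 0.677, 0.0]
wrist_force: [0.5, 0.3, -0.9]
gripper_width: 44.9
finger_force: 61.3
```

Run:
```python
from h import *
S=camera("side")[:,:,::-1]
cv2.imwrite("pics/c7.png",cv2.resize(S[190:290,350:470],None,fx=5,fy=5))
```

```text
(no output)
```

View pics/c7.png

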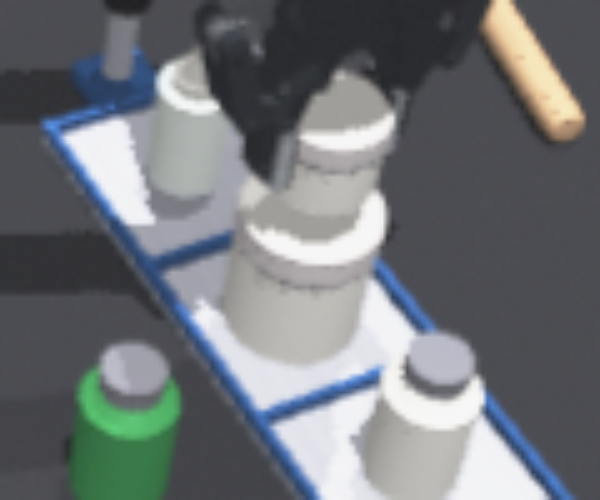

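The small tub hovers upright above the lid. Its lid's right edge is at crop x≈397 and the wide lid spans about 237–387. I compare these edges with what the nominal poses would give.

Run:
```python
from h import *
np.set_printoptions(precision=1,suppress=True)
a=np.linspace(0,6.28,200)
def ext(x,y,z,r):
    p=np.array([proj("side",(x+r*np.cos(t),y+r*np.sin(t),z)) for t in a]);return ((p.min(0)-[350,190])*5,(p.max(0)-[350,190])*5)
print("small lid",ext(576.7,-179.5,136,23.5)); print("wide lid",ext(577,-179.6,74,31.8)); print("wide base",ext(577,-179.6,4,31))
```

```text
small lid (array([271.8,  62.8]), array([386. , 142.5]))
wide lid (array([233.5, 151.1]), array([381.7, 259.1]))
wide base (array([215.6, 258.3]), array([353.7, 363.3]))
```

The stack is about 2 mm off relative, well inside 10 mm. I trim slightly and lower.

Call:
arm_command(motion=[{"claw": 0.38,"dp": [-1,0.5,-10],"dr": [0,0,0]},{"claw": 0.38,"dp": [0,0,-7],"dr": [0,0,0]},{"claw": 0.38,"dp": [0,0,0],"dr": [0,0,0]},{"claw": 0.38,"dp": [0,0,0],"dr": [0,0,0]},{"claw": 0.38,"dp": [0,0,0],"dr": [0,0,0]},{"claw": 0.38,"dp": [0,0,-3.5],"dr": [0,0,0]},{"claw": 0.38,"dp": [0,0,0],"dr": [0,0,0]},{"claw": 0.38,"dp": [0,0,0],"dr": [0,0,0]}])

```text
time: 31.15
position: [576.1, -179.6, 80.0]
tcp_rot: [0.001, 0.736, 0.677, 0.0]
wrist_force: [2.0, -0.1, 2.7]
gripper_width: 44.3
finger_force: 61.3
```

Contact at the expected height, 80.0. Release, lift and back away to leave a clear view.

Call:
arm_command(motion=[{"claw": 0.55,"dp": [0,0,0],"dr": [0,0,0]},{"claw": 0.7,"dp": [0,0,0],"dr": [0,0,0]},{"claw": 0.9,"dp": [0,0,0],"dr": [0,0,0]},{"claw": 1,"dp": [0,0,0],"dr": [0,0,0]},{"claw": 1,"dp": [0,0,15],"dr": [0,0,0]},{"claw": 1,"dp": [0,0,30],"dr": [0,0,0]},{"claw": 1,"dp": [0,0,35],"dr": [0,0,0]},{"claw": 1,"dp": [0,0,25],"dr": [0,0,0]},{"claw": 1,"dp": [-10,20,0],"dr": [0,0,0]},{"claw": 1,"dp": [-15,35,0],"dr": [0,0,0]},{"claw": 1,"dp": [-15,40,0],"dr": [0,0,0]},{"claw": 1,"dp": [-15,40,0],"dr": [0,0,0]},{"claw": 1,"dp": [-15,40,0],"dr": [0,0,0]},{"claw": 1,"dp": [-15,40,0],"dr": [0,0,0]},{"claw": 1,"dp": [-15,40,0],"dr": [0,0,0]},{"claw": 1,"dp": [-15,35,0],"dr": [0,0,0]},{"claw": 1,"dp": [-10,20,0],"dr": [0,0,0]},{"claw": 1,"dp": [0,0,0],"dr": [0,0,0]},{"claw": 1,"dp": [0,0,0],"dr": [0,0,0]},{"claw": 1,"dp": [0,0,0],"dr": [0,0,0]}])

```text
time: 33.15
position: [450.9, 130.0, 184.9]
tcp_rot: [0.0, 0.736, 0.677, 0.0]
wrist_force: [0.5, 0.8, -0.1]
gripper_width: 85.8
finger_force: 0.0
```

Run:
```python
from h import *
T=camera("top")[:,:,::-1];S=camera("side")[:,:,::-1]
c=np.zeros((590,800,3),np.uint8)
a=cv2.resize(T[100:180,220:300],None,fx=4,fy=4);c[:320,:320]=a
b=cv2.resize(T[120:190,325:445],None,fx=4,fy=3.8571428);b=cv2.resize(T[120:190,325:440],None,fx=4,fy=4);c[:280,330:790]=b
d=cv2.resize(S[180:310,355:475],None,fx=2,fy=2);c[325:585,330:570]=d
e=cv2.resize(S[110:190,290:390],None,fx=3,fy=3);c[325:565,:300]=e
cv2.imwrite("pics/c8.png",c)
```

```text
(no output)
```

View pics/c8.png

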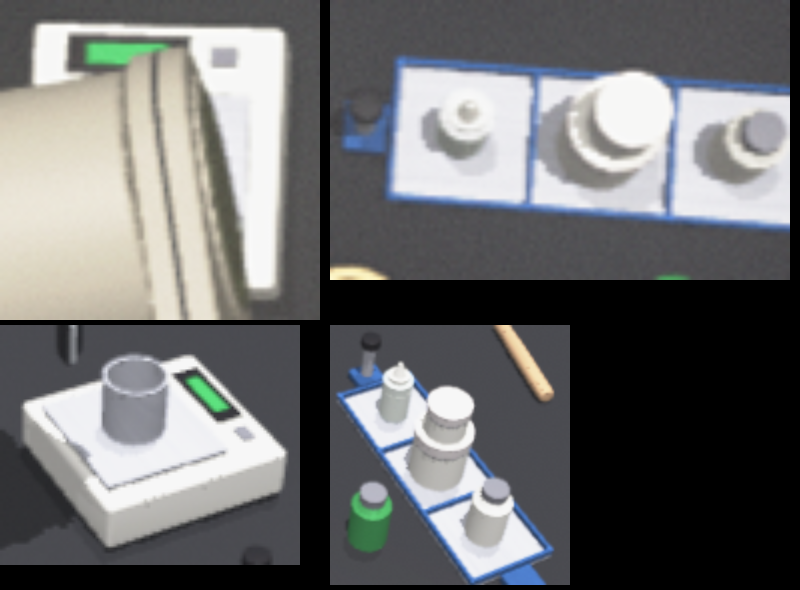

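The stack and bottles stand upright in their bays and the cup stands on the pan. The small lid is at crop (633,113), the cup base at about (134,430) in the side crop, and pan corners at (45,410), (112,488), (225,452). I check the numbers.

Run:
```python
from h import *
np.set_printoptions(precision=1,suppress=True)
print("small",cast("top",(633-330+.5)/4-.5+325,113.5/4-.5+120,116))
e=lambda x,y:((x+.5)/3-.5+290,(y-325+.5)/3-.5+110)
for p in[(45,410),(112,488),(225,452)]:print("pan corner",cast("side",*e(*p),60))
print("cup rim",cast("side",*e(134,376),115))
a=np.linspace(0,6.28,200);q=np.array([proj("side",(597.5+29*np.cos(t),184.4+29*np.sin(t),60)) for t in a]);print("pred base ext for (597.5,184.4)",(q.min(0)-[290,110])*3+[0,325],(q.max(0)-[290,110])*3+[0,325])
# cup rim & pan in t6
T=cv2.imread("pics/t6.png");g=cv2.resize(T[100:175,220:300],None,fx=7,fy=7,interpolation=cv2.INTER_CUBIC);cv2.imwrite("pics/c9.png",g)
```

```text
small [ 573.7 -181.4  116. ]
pan corner [539.1 241.1  60. ]
pan corner [537.5 117.5  60. ]
pan corner [648.9 114.3  60. ]
cup rim [594.7 182.6 115. ]
pred base ext for (597.5,184.4) [ 99.5 405. ] [165.  444.6]
```

View pics/c9.png

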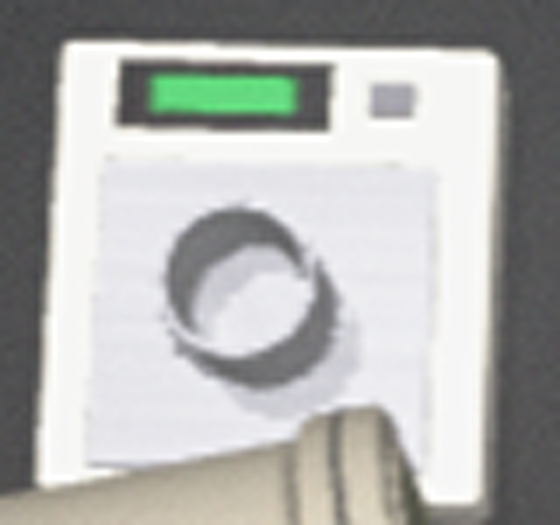

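Everything checks out: the cup is within about 3 mm of the pan centre, the small tub within about 4 mm of the tub's axis, and the bay items within about 4 mm. Handing in.

```bash
python3 -c "
from station import ticket
print(ticket.finish_job())"
```

```text
the job is handed in; nothing more can be done
None
```

The job is handed in with no verdict returned: by my measurements all five items stand upright and released within about 4 mm of their targets, and I never moved the tape roll or beaker.

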